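Put the peeler away, then unlock the drawer and hold its lock pin up

TASK

Lay the peeler flat in the open drawer of the small wooden drawer box and let go of it. Then pull the black sprung knob of the lock pin on top of the box straight up as far as it goes, so that the pin leaves its hole and the drawer runs shut by itself, and finish while still holding the knob fully up, because the pin would lock the drawer again if it dropped. Leave the teaspoon, the kitchen timer and the bowl where they are.

Things in the scene. Friction and masses are not known exactly. Their poses are not given: they have to be found in the camera images.
- peeler: Vegetable peeler with a thick red handle and a short metal blade, 170 long (its x), 25 wide (y), 18 high (z), lying on the worktop left or right of the drawer box. Origin: centre of its underside; grip it across its 25 mm width near the middle. 80 g, varying.
- drawer_box: Small wooden drawer box fixed on the worktop, 150 deep (x) x 270 wide (y), flat roof 60 above the worktop. Origin: centre of its underside; x to its back, y to its left, z up. The open drawer stands out of its front face (x = -75) as far as x = -210; the black knob stands on its roof near the front left corner.
- drawer_in (a point): Point on the drawer's inner floor; moves with it; axes as drawer_box, where it lies at (-117.5, -8, 13) while open. In its frame the inside is x -70 to 66, y -110 to 108 (left of that a rail with the pin's holes); walls 32 high, front panel 39. While open, the roof covers it beyond x = 42, so from above the opening is x -70 to 42, y -110 to 108 (middle x -14).
- drawer (a joint): Drawer slide, m: 0 fully open as at the start, 0.115 fully shut (slides to +x of drawer_box). A spring of 3 to 4 N and a damper draw it shut in about a second as soon as the lock pin is clear; until then the pin locks it within 2 mm of open.
- knob (a point): Centre of the lock pin's knob: upright round black knob, 22 diameter, 36 high (18 above and below this point); z up. Seated, it lies at (-60, 112, 96) in the frame of drawer_box, 3 over a steel bush (20 diameter, top 75 over the worktop; foot plate 22 x 40, 5 high with screws, on the roof). Grip its sides from above; fingertips may reach 15 to 20 below this point.
- plunger (a joint): Travel of the lock pin and its knob, m: 0 seated, 0.014 fully up against its stop. The spring takes 4 N at rest to 9 N fully up, plus up to 1 N of rubbing; the pin reaches 7 mm into the drawer's rail, so it is clear above 0.007. It drops back when let go.
- teaspoon: Metal teaspoon, 130 x 26 x 11, lying on the other side of the drawer box from the peeler; origin at the centre of its underside. Bystander.
- kitchen_timer: White round kitchen timer, 68 diameter, 58 high, on the right; origin at the centre of its underside. Bystander.
- rice_bowl: White bowl, 115 diameter, 52 high, on the right towards the back; origin at the centre of its underside. Bystander.

How it is judged:
On the way, in this order (a step that is already met when the one before it is completed fails the run):
1. the peeler lies flat in the open drawer, let go and at rest, with the drawer still locked open (x of peeler in the frame of drawer_in between -0.062 and 0.062 m and y of peeler in the frame of drawer_in between -0.06 and 0.06 m and z of peeler in the frame of drawer_in between -0.008 and 0.028 m and angle between peeler's own x axis and vertical between 1.4 and 1.75 rad and contact force between the fingers and peeler below 0.1 N and linear speed of peeler below 0.02 m/s and value of joint drawer below 0.008 m), for 0.2 s.
2. the knob is held fully up by the fingers (value of joint plunger above 0.0115 m and contact force between the fingers and plunger above 1 N), for 0.3 s.
At the end, for the whole second after the job is handed in: Fingers hold the knob at least 11.5 of its 14 mm up; drawer shut (joint over 0.105); peeler level within about 10 degrees in the drawer, origin within 62 mm (x) and 60 mm (y) of site drawer_in, 8 mm below to 28 mm above it, untouched by the fingers (all of step 2 and value of joint drawer above 0.105 m and x of peeler in the frame of drawer_in between -0.062 and 0.062 m and y of peeler in the frame of drawer_in between -0.06 and 0.06 m and z of peeler in the frame of drawer_in between -0.008 and 0.028 m and angle between peeler's own x axis and vertical between 1.4 and 1.75 rad and contact force between the fingers and peeler below 0.1 N); the arm keeps its last pose, push and grip.
It fails at once if the teaspoon is moved more than 30 mm (distance of teaspoon from where it was at the start of the episode above 0.03 m).
It fails at once if the kitchen timer is moved more than 30 mm (distance of kitchen_timer from where it was at the start of the episode above 0.03 m).
It fails at once if the bowl is moved more than 30 mm (distance of rice_bowl from where it was at the start of the episode above 0.03 m).
It also fails if it takes over 54 s, if anything falls off the work surface, if the arm or the gripper's body presses on something with over 40 N, if the wrist force passes 120 N, or if a joint passes its speed limit or range.

ROBOT

A 6-joint arm with a two-finger parallel gripper is mounted at the origin on a cart in front of the work surface, level with it; the furniture and walls round the work are solid. World frame = base frame: x ahead of the robot, y to its left, z up, the work surface at z = 0. Lengths are in m, angles in rad, forces in N, time in s.
With the tool pointing down it reaches from about 0.35 to 0.85 m from the base axis. Payload 8.1 kg.
Tool frame: the origin (TCP) lies at the very end of the fingers, on their centre line; the grasp point (between the pads) lies 19 mm behind it; z points along the fingers, y is the direction in which the jaws open and shut (so a half turn about z gives the same grasp; the last joint's range is limited). The gripper opens to 93 mm and grips with 3 to 60 N. Pads are 15 mm wide; open, the fingers measure 128 mm over their backs; the gripper's body (75 mm by 188 mm) begins 65 mm behind the grasp point.
Start: joints at [1.162, 0.13, 1.488, -0, 1.523, -0.085], TCP at [0.191, 0.569, 0.219] pointing down, gripper open.
Joint ranges: [-2.96, 2.96], [-0.89, 2.26], [0.02, 2.5], [-1.34, 4.48], [0, 2.73], [-2.66, 2.66]. Speed limits (rad/s): [2.39, 2.39, 2.79, 3.14, 3.14, 3.14].

INTERFACE

Orientations are given as a rotation vector (axis times angle).
In Python, from plant import read_state, read_camera, close_job gives the robot as it stands.
- The arm moves only by the tool jog_arm, never from a script. Its argument "motion" is one flat list of numbers, 7 for each row, row after row: the opening, from 0 (shut) to 1 (fully open), then the shift along the tool's x, y, z scaled (see below), then the turn, a rotation vector about the tool's x, y, z scaled (see below). A call has 1 to 8 rows; each row is the pose to reach, as a shift and turn from the pose measured when the call began, along the tool's axes at that moment; what a row does not reach only later rows make up. The controller multiplies each number of a shift by 0.5 m and each number of a turn by 90 degrees. A row lasts 1/10 s, in which the tool goes at most 50 mm and 8.59 degrees, less where a joint would pass 70% of its speed; a pose out of reach is approached as far as the arm can. A call with a number of a shift or a turn outside -1 to 1 is refused whole. A call with a gripper value outside its range is refused whole. The fingers move at their own pace and stop on an object; "grip_force" is the grip in N (left out, the last holds). Time passes only in rows, so rows that repeat a pose let the fingers close. It gives the time, the measured TCP pose, the force and the opening at its end, in the units of the state.
- read_state(): the state, without advancing time (a new reading comes with each control period).
- read_camera(name): name is "scene" or "top" or "wrist"; returns a dict with "frame" (420x560x3 uint8, red, green, blue), "vertical_fov" (degrees; the focal length in pixels is half the picture's height over the tangent of half this angle, whatever the lens; pixels are square), "cx", "cy" (the principal point, pixels), "dist_coeffs" ([k1, k2, p1, p2, k3] as OpenCV has them; the pictures are not rectified), "world_from_camera" (4x4, takes a point from camera to world coordinates); the wrist camera has in their place "hand_eye" (4x4, takes a point from camera to tool coordinates, whose origin is the TCP and whose axes are the flange's). Camera axes: x right, y down, z forward; pixel columns grow to the right and rows downward; lengths in m; the calibration is good to about 2 mm. A picture is of the moment at which its call begins: read the wrist's pose just before it. There is no depth.
- close_job(): hands the job in, once; it reports no verdict.
The state is a dict: "t": time; "q": joint angles; "dq": joint speeds; "joint_torque": joint torques, N m; "tool_pos": TCP position; "orientation": TCP orientation; "force": force on the tool from outside, world axes, zero at the start; "wrist_torque": the same for the moment, N m; "opening": finger opening in m.
Only numpy, scipy, OpenCV 4.12 (cv2) and the standard library are available. Lean on these libraries where they do the work, as an engineer would, in place of code of your own. Each camera call takes 0.05 s, during which the arm holds its last target.

## Working session

There is one attempt and no reset: what is moved stays moved. The work goes in short steps, Python scripts to look and compute and a tool call to move; the robot and the scene stay as the last step left them, time stands still between calls to the robot, and variables do not carry over. Pictures are saved under pics/ and viewed, and the job is handed in when it is done.

Besides the shell and the picture viewer there is one more tool, called after "Emit:" by a JSON object that holds its "name" and its "arguments". jog_arm: Moves the arm, as the interface text tells. Its arguments: {"type":"object","properties":{"motion":{"type":"array","items":{"type":"number"}},"grip_force":{"type":"number"}},"required":["motion"]}

```bash
mkdir -p pics; ls; cat > h.py <<'E'
import numpy as np, cv2, json
from plant import read_state, read_camera
from scipy.spatial.transform import Rotation as R
def cam(name):
    s=read_state(); c=read_camera(name)
    f=210/np.tan(np.radians(c['vertical_fov'])/2)
    K=np.array([[f,0,c['cx']],[0,f,c['cy']],[0,0,1]])
    if 'hand_eye' in c:
        T=np.eye(4);T[:3,:3]=R.from_rotvec(s['orientation']).as_matrix();T[:3,3]=s['tool_pos']
        W=T@np.array(c['hand_eye'])
    else: W=np.array(c['world_from_camera'])
    return dict(img=c['frame'],K=K,d=np.array(c['dist_coeffs'],float),W=W)
def save(c,name): 
    cv2.imwrite('pics/'+name+'.png',cv2.cvtColor(c['img'],cv2.COLOR_RGB2BGR)); np.savez('pics/'+name+'.npz',**c)
def load(name): return dict(np.load('pics/'+name+'.npz'))
def ray(c,uv,z):
    p=cv2.undistortPoints(np.array(uv,float).reshape(-1,1,2),c['K'],c['d']).reshape(-1,2)
    D=np.c_[p,np.ones(len(p))]@c['W'][:3,:3].T; o=c['W'][:3,3]
    return o+D*((z-o[2])/D[:,2])[:,None]
def proj(c,P):
    Wi=np.linalg.inv(c['W']); return cv2.projectPoints(np.array(P,float).reshape(-1,1,3),cv2.Rodrigues(Wi[:3,:3])[0],Wi[:3,3],c['K'],c['d'])[0].reshape(-1,2)
E
python3 - <<'E'
from h import *
for n in('top','scene','wrist'): save(cam(n),n+'0')
s=read_state();print({k:np.round(v,3) for k,v in s.items()})
print(R.from_rotvec(s['orientation']).as_matrix().round(3))
for n in('top','scene','wrist'): print(load(n+'0')['W'].round(3))
E
```

```text
pics
{'t': np.float64(0.15), 'q': array([ 1.162,  0.131,  1.489, -0.   ,  1.523, -0.085]), 'dq': array([-0.   , -0.001, -0.003,  0.002, -0.003,  0.   ]), 'joint_torque': array([-0.0000e+00, -5.6047e+01, -4.9234e+01,  7.7000e-02,  3.1000e-02,
       -0.0000e+00]), 'tool_pos': array([0.191, 0.568, 0.218]), 'orientation': array([-5.06e-01, -3.10e+00,  2.00e-03]), 'force': array([-0.188, -0.24 ,  0.25 ]), 'wrist_torque': array([-0.031,  0.029, -0.039]), 'opening': np.float64(0.093)}
[[-0.948  0.318 -0.001]
 [ 0.318  0.948 -0.001]
 [ 0.    -0.002 -1.   ]]
[[-0.021 -0.979  0.202  0.348]
 [-1.     0.021 -0.     0.004]
 [-0.004 -0.202 -0.979  1.065]
 [ 0.     0.     0.     1.   ]]
[[ 0.499 -0.633  0.591 -0.153]
 [-0.866 -0.378  0.327 -0.39 ]
 [ 0.016 -0.675 -0.737  1.   ]
 [ 0.     0.     0.     1.   ]]
[[ 0.318  0.909  0.271  0.115]
 [ 0.948 -0.305 -0.092  0.593]
 [-0.001  0.286 -0.958  0.384]
 [ 0.     0.     0.     1.   ]]
```

View pics/top0.png

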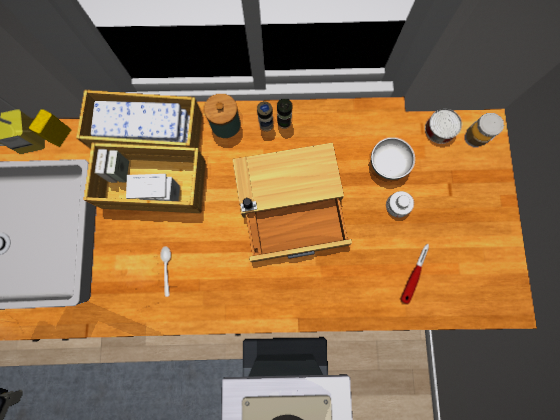

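View pics/scene0.png

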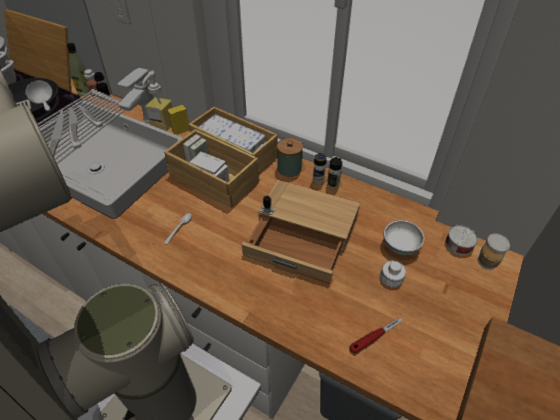

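View pics/wrist0.png

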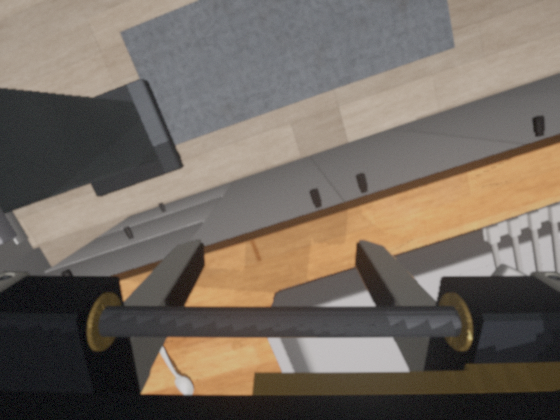

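The top view shows the peeler at about (415,275), the box with its open drawer at (297,200), the knob at (248,203), the spoon at (166,270), the timer at (401,204) and the bowl at (393,159). I'll zoom in next.

```bash
python3 - <<'E'
from h import *
im=cv2.imread('pics/top0.png')
a=cv2.resize(im[140:270,225:360],None,fx=4,fy=4,interpolation=cv2.INTER_CUBIC)
b=cv2.resize(im[235:310,390:440],None,fx=5,fy=5,interpolation=cv2.INTER_CUBIC)
o=np.zeros((520,800,3),np.uint8);o[:520,:540]=a;o[:375,550:800]=b;cv2.imwrite('pics/z0.png',o)
E
```

```text
(no output)
```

View pics/z0.png

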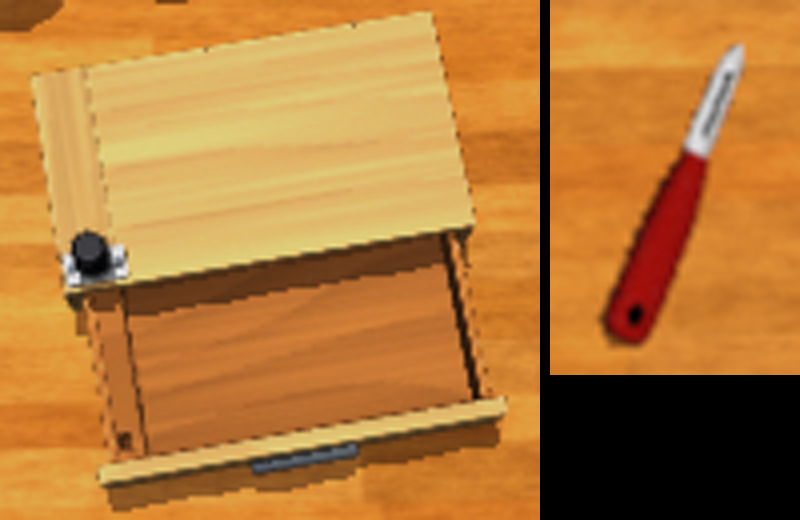

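```bash
python3 - <<'E'
from h import *
c=load('top0')
z=np.array([[33,75],[432,12],[472,228],[68,295]])/4+[225,140]
P=ray(c,z,0.06);print(P.round(4))
m=P[:,:2].mean(0)
for a,b in((0,1),(1,2),(2,3),(3,0)):print(np.linalg.norm(P[a]-P[b]))
# fit: corners box TL=(75,135),TR=(75,-135),BR=(-75,-135),BL=(-75,135)
B=np.array([[.075,.135],[.075,-.135],[-.075,-.135],[-.075,.135]])
H=B.T@(P[:,:2]-m); th=np.arctan2(H[0,1]-H[1,0],H[0,0]+H[1,1]);print('box',m,np.degrees(th),th)
Rm=np.array([[np.cos(th),-np.sin(th)],[np.sin(th),np.cos(th)]])
w=lambda p:m+Rm@np.array(p)
print('knob pred',w([-.06,.112]))
k=np.array([[92,247]])/4+[225,140];print('knobtop ray',ray(c,k,0.114))
print('drawer mid',w([-.1175-.014,-.008]))
p=np.array([[627-550,340],[738-550,47]])/5+[390,235];Q=ray(c,p,0.009);print(Q,np.linalg.norm(Q[0]-Q[1]));d=Q[1]-Q[0];print('mid',Q.mean(0),np.degrees(np.arctan2(d[1],d[0])))
np.savez('box.npz',m=m,th=th)
# reproject wireframe
im=cv2.cvtColor(c['img'],cv2.COLOR_RGB2BGR)
s=load('scene0');im2=cv2.cvtColor(s['img'],cv2.COLOR_RGB2BGR)
for cc,i in((c,im),(s,im2)):
  for h in(0.0,.06):
    q=proj(cc,[[*w(b),h] for b in B]);cv2.polylines(i,[np.round(q*16).astype(int)],True,(255,0,255),1,cv2.LINE_AA,4)
  q=proj(cc,[[*w([-.06,.112]),.114],[*w([-.06,.112]),.078]]);cv2.polylines(i,[np.round(q*16).astype(int)],False,(0,255,0),1,cv2.LINE_AA,4)
  q=proj(cc,Q);cv2.polylines(i,[np.round(q*16).astype(int)],False,(0,255,0),1,cv2.LINE_AA,4)
o=np.hstack([cv2.resize(im[140:300,225:445],None,fx=1.8,fy=1.8),cv2.resize(im2[180:340,225:445],None,fx=1.8,fy=1.8)]);cv2.imwrite('pics/ov0.png',o)
E
```

```text
[[ 0.703   0.1254  0.06  ]
 [ 0.7409 -0.1393  0.06  ]
 [ 0.593  -0.1582  0.06  ]
 [ 0.5546  0.1026  0.06  ]]
0.2673524910367486
0.14908733482194317
0.26361329842183207
0.15016692303656126
box [ 0.64788734 -0.01738829] 8.205168252835184 0.14320720169208453
knob pred [0.57251709 0.08490212]
knobtop ray [[0.57304754 0.08264485 0.114     ]]
drawer mid [ 0.5188752  -0.04407384]
[[ 0.32293983 -0.3106332   0.009     ]
 [ 0.47205233 -0.38167946  0.009     ]] 0.16517297116293214
mid [ 0.39749608 -0.34615633  0.009     ] -25.475967210950188
```

View pics/ov0.png

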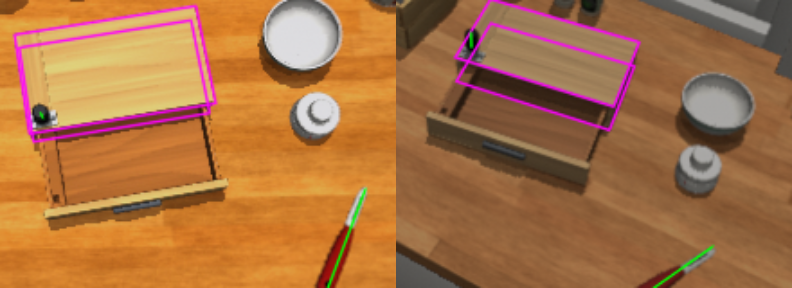

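```bash
cat >> h.py <<'E'
def goal(pos,yawdeg,s=None):
    s=s or read_state(); R0=R.from_rotvec(s['orientation'])
    y=np.radians(yawdeg); Y=np.array([np.cos(y),np.sin(y),0]);Z=np.array([0,0,-1.]);X=np.cross(Y,Z)
    Rt=R.from_matrix(np.c_[X,Y,Z])
    sh=R0.inv().apply(np.array(pos)-s['tool_pos']); tr=(R0.inv()*Rt).as_rotvec()
    print('shift',(sh/.5).round(4),'turn',(tr/(np.pi/2)).round(4),'dist',np.linalg.norm(sh).round(3),'deg',np.degrees(np.linalg.norm(tr)).round(1))
E
python3 -c "
from h import *
goal([.42,.25,.2],64.5);goal([.45,.05,.2],64.5)
"
```

```text
shift [-0.6374 -0.4577  0.0362] turn [-0.001  -0.      0.0772] dist 0.393 deg 6.9
shift [-0.8215 -0.8178  0.0368] turn [-0.001  -0.      0.0772] dist 0.58 deg 6.9
```

Emit:
{"name": "jog_arm", "arguments": {"motion": [1, -0.637, -0.458, 0.036, -0.001, 0, 0.077, 1, -0.637, -0.458, 0.036, -0.001, 0, 0.077, 1, -0.637, -0.458, 0.036, -0.001, 0, 0.077, 1, -0.637, -0.458, 0.036, -0.001, 0, 0.077, 1, -0.637, -0.458, 0.036, -0.001, 0, 0.077, 1, -0.637, -0.458, 0.036, -0.001, 0, 0.077, 1, -0.637, -0.458, 0.036, -0.001, 0, 0.077, 1, -0.637, -0.458, 0.036, -0.001, 0, 0.077]}}

```text
t: 0.95
tool_pos: [0.4207, 0.2477, 0.1999]
orientation: [0.694, 3.064, -0.0]
force: [0.9, 0.6, -0.5]
opening: 0.0928
```

```bash
python3 -c "
from h import *
print(read_state()['tool_pos'],read_state()['q'])
goal([.45,-.05,.2],64.5);goal([.3975,-.346,.19],64.5)
"
```

```text
[0.42065207 0.24772425 0.19989033] [ 4.27216008e-01 -1.67224061e-01  1.81633086e+00 -8.74811034e-05
  1.49238809e+00 -6.98213597e-01]
shift [-3.095e-01 -5.121e-01 -2.000e-04] turn [ 0.      0.0001 -0.0002] dist 0.299 deg 0.0
shift [-0.4697 -1.0916  0.0198] turn [ 0.      0.0001 -0.0002] dist 0.594 deg 0.0
```

Emit:
{"name": "jog_arm", "arguments": {"motion": [1, -0.31, -0.512, 0, 0, 0, 0, 1, -0.31, -0.512, 0, 0, 0, 0, 1, -0.31, -0.512, 0, 0, 0, 0, 1, -0.31, -0.512, 0, 0, 0, 0, 1, -0.31, -0.512, 0, 0, 0, 0, 1, -0.31, -0.512, 0, 0, 0, 0]}}

```text
t: 1.55
tool_pos: [0.4498, -0.0505, 0.2]
orientation: [0.694, 3.063, 0.0]
force: [1.1, 0.2, 1.4]
opening: 0.0929
```

```bash
python3 -c "
from h import *
goal([.3975,-.346,.19],64.5)
"
```

```text
shift [-0.1602 -0.5785  0.0199] turn [ 0.0002  0.0004 -0.0001] dist 0.3 deg 0.0
```

Emit:
{"name": "jog_arm", "arguments": {"motion": [1, -0.16, -0.578, 0.02, 0, 0, 0, 1, -0.16, -0.578, 0.02, 0, 0, 0, 1, -0.16, -0.578, 0.02, 0, 0, 0, 1, -0.16, -0.578, 0.02, 0, 0, 0, 1, -0.16, -0.578, 0.02, 0, 0, 0, 1, -0.16, -0.578, 0.02, 0, 0, 0, 1, -0.16, -0.578, 0.02, 0, 0, 0]}}

```text
t: 2.25
tool_pos: [0.3953, -0.3505, 0.1891]
orientation: [-0.701, -3.062, 0.002]
force: [0.8, 0.5, 0.3]
opening: 0.0933
```

```bash
python3 -c "
from h import *
c=cam('wrist');save(c,'wrist1');c=cam('top');save(c,'top1')
print(read_state()['tool_pos'])
"
```

```text
[ 0.39671911 -0.34645316  0.18923069]
```

View pics/wrist1.png

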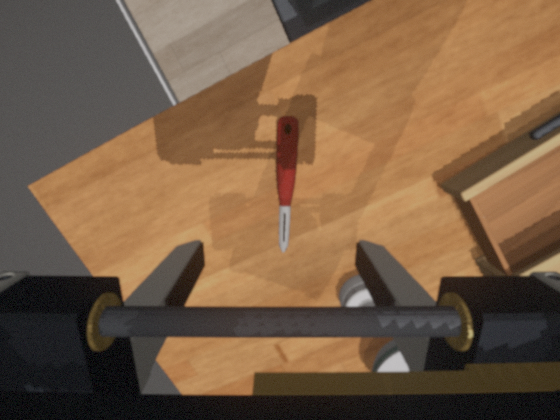

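View pics/top1.png

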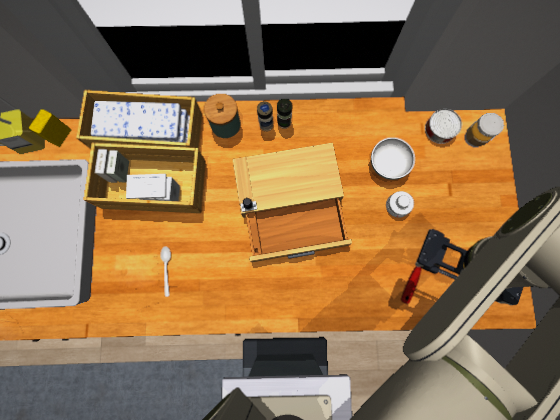

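```bash
python3 -c "
from h import *
c=load('wrist1')
Q=ray(c,[[288,116],[284,251]],0.009);d=Q[1]-Q[0];print(Q,np.linalg.norm(d),Q.mean(0),np.degrees(np.arctan2(d[1],d[0])))
print(proj(c,[.3967,-.3464,.009]))
E=ray(c,[[276,160],[297.5,160]],.018);print(E)
"
```

```text
[[ 0.32567274 -0.30703247  0.009     ]
 [ 0.47262408 -0.38226214  0.009     ]] 0.1650884560668868 [ 0.39914841 -0.3446473   0.009     ] -27.1095366291283
[[283.67196215 186.73141946]]
[[ 0.36299922 -0.34004869  0.018     ]
 [ 0.37361197 -0.31808022  0.018     ]]
```

```bash
python3 -c "
from h import *
goal([.389,-.341,.05],63.5);goal([.389,-.341,.005],63.5)
"
```

```text
shift [0.0184 0.0029 0.2785] turn [ 0.0006 -0.0005  0.0092] dist 0.14 deg 0.8
shift [0.0183 0.0028 0.3685] turn [ 0.0006 -0.0005  0.0092] dist 0.184 deg 0.8
```

Emit:
{"name": "jog_arm", "arguments": {"motion": [0.8, 0.018, 0.003, 0.278, 0, 0, 0.009, 0.8, 0.018, 0.003, 0.278, 0, 0, 0.009, 0.8, 0.018, 0.003, 0.278, 0, 0, 0.009, 0.8, 0.018, 0.003, 0.31, 0, 0, 0.009, 0.8, 0.018, 0.003, 0.34, 0, 0, 0.009, 0.8, 0.018, 0.003, 0.368, 0, 0, 0.009, 0.8, 0.018, 0.003, 0.368, 0, 0, 0.009, 0.8, 0.018, 0.003, 0.368, 0, 0, 0.009]}}

```text
t: 3.15
tool_pos: [0.3898, -0.3412, 0.006]
orientation: [0.719, 3.058, 0.001]
force: [0.3, 0.4, 0.4]
opening: 0.0743
```

Emit:
{"name": "jog_arm", "arguments": {"motion": [0, 0, 0, 0, 0, 0, 0, 0, 0, 0, 0, 0, 0, 0, 0, 0, 0, 0, 0, 0, 0, 0, 0, 0, 0, 0, 0, 0, 0, 0, 0, 0, 0, 0, 0, 0, 0, 0, 0, 0, 0, 0, 0, 0, 0, 0, 0, 0, 0, 0, 0, 0, 0, 0, 0, 0], "grip_force": 25}}

```text
t: 3.95
tool_pos: [0.3897, -0.3411, 0.0059]
orientation: [0.719, 3.058, 0.001]
force: [0.8, 0.8, 0.2]
opening: 0.0246
```

```bash
python3 -c "
from h import *
save(cam('wrist'),'wrist2')
goal([.389,-.341,.16],63.5)
"
```

```text
shift [ 1.500e-03 -3.000e-04 -3.082e-01] turn [ 0.0005 -0.0001  0.0005] dist 0.154 deg 0.1
```

View pics/wrist2.png

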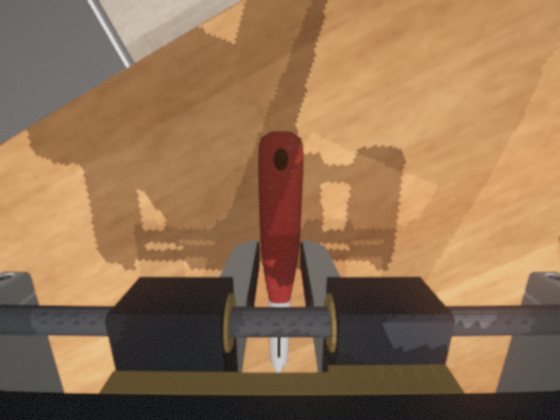

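```bash
python3 -c "
from h import *
b=np.load('box.npz');m=b['m'];th=float(b['th']);Rm=np.array([[np.cos(th),-np.sin(th)],[np.sin(th),np.cos(th)]])
c=load('top0')
P=ray(c,np.array([[98,468],[507,398],[108,487],[507,415]])/4+[225,140],.052)[:,:2];print(((P-m)@Rm).round(4))
P=ray(c,np.array([[92,247]])/4+[225,140],.114)[:,:2];print(((P-m)@Rm).round(4))
t=m+Rm@[-.1315,0];print(t)
goal([.40,-.33,.13],63.5)
"
```

```text
[[-0.1869  0.13  ]
 [-0.1855 -0.1333]
 [-0.1998  0.1255]
 [-0.1962 -0.1312]]
[[-0.0598  0.1097]]
[ 0.51773345 -0.03615573]
shift [-0.0084  0.0292 -0.2482] turn [ 0.0005 -0.0001  0.0005] dist 0.125 deg 0.1
```

Emit:
{"name": "jog_arm", "arguments": {"motion": [0, 0, 0, -0.1, 0, 0, 0, 0, 0, 0, -0.2, 0, 0, 0, 0, 0, 0, -0.3, 0, 0, 0, 0, 0, 0, -0.3, 0, 0, 0, 0, 0, 0, -0.3, 0, 0, 0]}}

```text
t: 4.5
tool_pos: [0.3906, -0.3421, 0.1576]
orientation: [0.718, 3.055, -0.002]
force: [-0.2, 0.7, -1.4]
opening: 0.025
```

```bash
python3 -c "
from h import *
save(cam('wrist'),'wrist3')
print(read_state()['opening'])
goal([.518,-.036,.16],8.2)
"
```

```text
0.024672183206066272
shift [ 0.0419  0.6607 -0.0085] turn [ 4.000e-04 -4.000e-04  6.149e-01] dist 0.331 deg 55.3
```

View pics/wrist3.png

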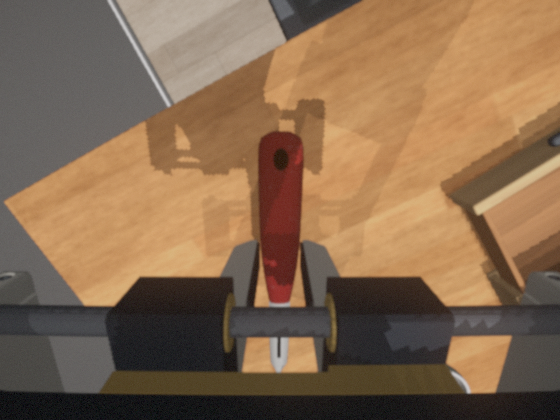

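Emit:
{"name": "jog_arm", "arguments": {"motion": [0, 0.042, 0.661, -0.008, 0, 0, 0.615, 0, 0.042, 0.661, -0.008, 0, 0, 0.615, 0, 0.042, 0.661, -0.008, 0, 0, 0.615, 0, 0.042, 0.661, -0.008, 0, 0, 0.615, 0, 0.042, 0.661, -0.008, 0, 0, 0.615, 0, 0.042, 0.661, -0.008, 0, 0, 0.615, 0, 0.042, 0.661, -0.008, 0, 0, 0.615, 0, 0.042, 0.661, -0.008, 0, 0, 0.615]}}

```text
t: 5.35
tool_pos: [0.5172, -0.0323, 0.157]
orientation: [-2.057, -2.368, 0.001]
force: [0.0, -1.0, -1.1]
opening: 0.0252
```

```bash
python3 -c "
from h import *
save(cam('wrist'),'wrist4');save(cam('top'),'top4')
print(read_state()['opening'],read_state()['tool_pos'])
goal([.518,-.0375,.06],8.2);goal([.518,-.0375,.022],8.2)
"
```

```text
0.02494828175354985 [ 0.5170616  -0.03284379  0.15697446]
shift [-0.0101  0.0012  0.1939] turn [-0.0024 -0.0019  0.0017] dist 0.097 deg 0.3
shift [-0.0103  0.0015  0.2699] turn [-0.0024 -0.0019  0.0017] dist 0.135 deg 0.3
```

View pics/wrist4.png

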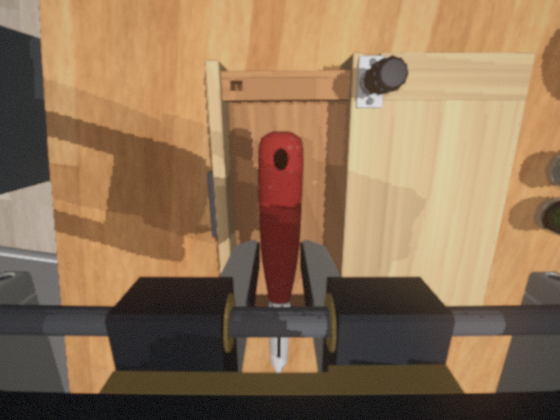

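View pics/top4.png

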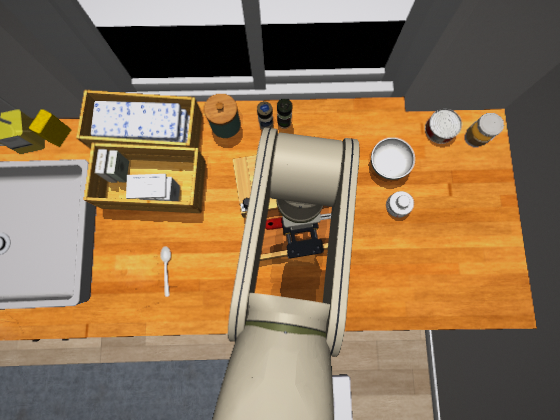

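```bash
python3 -c "
from h import *
b=np.load('box.npz');m=b['m'];th=float(b['th']);Rm=np.array([[np.cos(th),-np.sin(th)],[np.sin(th),np.cos(th)]])
c=load('wrist4')
f=lambda p,z:print((( ray(c,p,z)[:,:2]-m)@Rm).round(4))
f([[392,76]],.114); f([[355,54],[530,54],[347,300]],.06); f([[220,62],[226,270]],.052);f([[226,101],[350,101]],.045)
"
```

```text
[[-0.0576  0.1096]]
[[-0.0704  0.1331]
 [ 0.0735  0.1343]
 [-0.063  -0.0955]]
[[-0.1815  0.1288]
 [-0.1868 -0.0654]]
[[-0.1792  0.0981]
 [-0.069   0.0978]]
```

Emit:
{"name": "jog_arm", "arguments": {"motion": [0, -0.01, 0.005, 0.06, 0, 0, 0.002, 0, -0.01, 0.005, 0.12, 0, 0, 0.002, 0, -0.01, 0.005, 0.19, 0, 0, 0.002, 0, -0.01, 0.005, 0.23, 0, 0, 0.002, 0, -0.01, 0.005, 0.255, 0, 0, 0.002, 0, -0.01, 0.005, 0.27, 0, 0, 0.002, 0, -0.01, 0.005, 0.27, 0, 0, 0.002]}}

```text
t: 6.15
tool_pos: [0.5188, -0.0375, 0.0209]
orientation: [-2.054, -2.369, 0.003]
force: [-0.9, -0.3, -0.5]
opening: 0.0245
```

```bash
python3 -c "
from h import *
save(cam('wrist'),'wrist5');s=read_state();print(s['opening'],s['tool_pos'],s['force'])
"
```

```text
0.024781454133294384 [ 0.51965046 -0.03744656  0.02203297] [ 0.14030171 -0.12469729 -1.25884666]
```

View pics/wrist5.png

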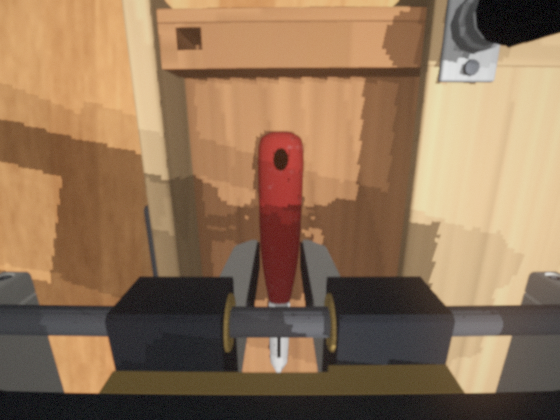

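Emit:
{"name": "jog_arm", "arguments": {"motion": [0, 0, 0, 0.005, 0, 0, 0, 0, 0, 0, 0.005, 0, 0, 0, 0.42, 0, 0, 0.005, 0, 0, 0, 0.45, 0, 0, 0.005, 0, 0, 0, 0.45, 0, 0, 0.005, 0, 0, 0, 0.45, 0, 0, 0.005, 0, 0, 0, 0.45, 0, 0, 0.005, 0, 0, 0]}}

```text
t: 6.9
tool_pos: [0.5197, -0.0374, 0.0196]
orientation: [-2.054, -2.371, 0.002]
force: [0.6, -0.5, -0.2]
opening: 0.0416
```

Emit:
{"name": "jog_arm", "arguments": {"motion": [0.45, 0, 0, -0.03, 0, 0, 0, 0.45, 0, 0, -0.08, 0, 0, 0, 0.45, 0, 0, -0.16, 0, 0, 0, 0.45, 0, 0, -0.24, 0, 0, 0, 0.45, 0, 0, -0.28, 0, 0, 0, 0.45, 0, 0, -0.28, 0, 0, 0]}}

```text
t: 7.5
tool_pos: [0.5232, -0.0382, 0.1652]
orientation: [2.056, 2.372, 0.005]
force: [-0.8, -1.2, -0.3]
opening: 0.0419
```

```bash
python3 -c "
from h import *
save(cam('wrist'),'wrist6');s=read_state();print(s['opening'],s['tool_pos'],s['force'],s['q'])
"
```

```text
0.04204592787037142 [ 0.52181414 -0.03800129  0.16239405] [ 0.59698976 -0.24274293 -0.17719531] [-1.71781266e-01 -4.46959616e-02  1.77176804e+00  1.49044606e-03
  1.41438048e+00 -3.14715460e-01]
```

View pics/wrist6.png

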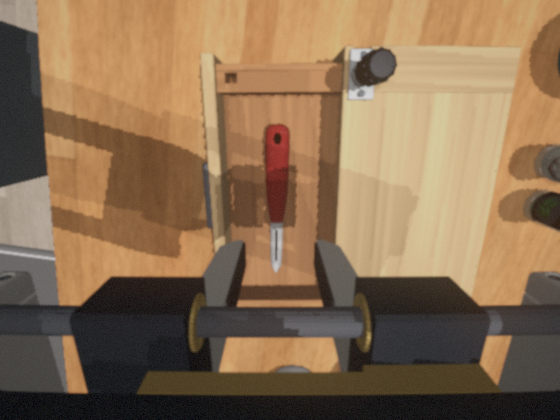

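```bash
python3 -c "
from h import *
c=load('wrist6');print(ray(c,[[380,64]],.114),proj(c,[[.573,.0825,.114]]))
goal([.573,.083,.18],8.2)
"
```

```text
[[0.57424065 0.08467503 0.114     ]] [[377.48126481  67.15017928]]
shift [ 0.225   0.1358 -0.0348] turn [ 0.0004 -0.0009 -0.0003] dist 0.133 deg 0.1
```

Emit:
{"name": "jog_arm", "arguments": {"motion": [0.6, 0.225, 0.136, -0.035, 0, 0, 0, 0.6, 0.225, 0.136, -0.035, 0, 0, 0, 0.6, 0.225, 0.136, -0.035, 0, 0, 0, 0.6, 0.225, 0.136, -0.035, 0, 0, 0, 0.6, 0.225, 0.136, -0.035, 0, 0, 0]}}

```text
t: 8.05
tool_pos: [0.5721, 0.0835, 0.1783]
orientation: [-2.054, -2.374, 0.002]
force: [0.1, -0.2, -0.5]
opening: 0.0556
```

```bash
python3 -c "
from h import *
c=cam('wrist');save(c,'wrist7');s=read_state();print(s['opening'],s['tool_pos']);print(proj(c,[[.573,.083,.114],[.573,.083,.078]]))
"
```

```text
0.0560908029545771 [0.57202138 0.08269836 0.17839695]
[[280.61404247 219.22351119]
 [280.59975096 206.66343297]]
```

View pics/wrist7.png

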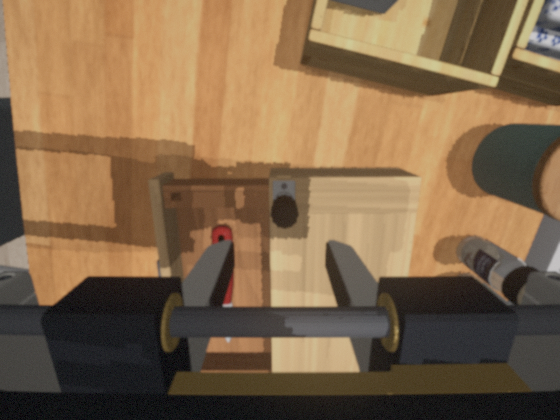

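```bash
python3 -c "
from h import *
im=cv2.imread('pics/wrist7.png');cv2.imwrite('pics/z7.png',cv2.resize(im[165:245,240:330],None,fx=6,fy=6,interpolation=cv2.INTER_CUBIC))
"
```

```text
(no output)
```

View pics/z7.png

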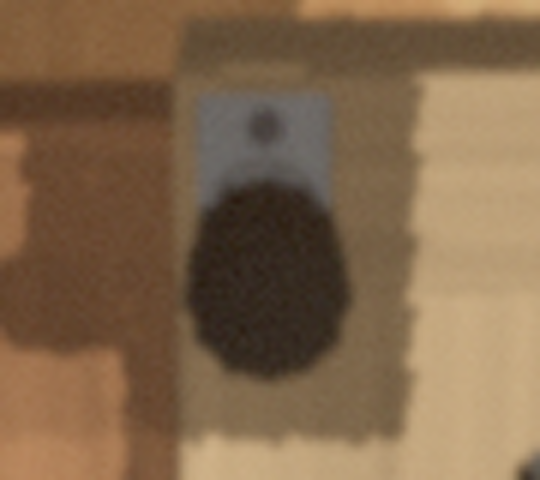

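```bash
python3 -c "
from h import *
c=load('wrist7');p=ray(c,[[284.8,214.7],[271.2,214.7],[298.3,214.7]],.114);print(p);k=p[0]
goal([.5745,.0845,.10],8.2);goal([.5745,.0845,.0785],8.2)
"
```

```text
[[0.57582015 0.08736631 0.114     ]
 [0.56481381 0.08575347 0.114     ]
 [0.58674342 0.08896626 0.114     ]]
shift [0.0027 0.0058 0.1568] turn [-0.0015 -0.0008  0.0001] dist 0.078 deg 0.1
shift [0.0026 0.0059 0.1998] turn [-0.0015 -0.0008  0.0001] dist 0.1 deg 0.1
```

Emit:
{"name": "jog_arm", "arguments": {"motion": [0.6, 0.005, 0.006, 0.06, 0, 0, 0, 0.6, 0.005, 0.006, 0.12, 0, 0, 0, 0.6, 0.005, 0.006, 0.16, 0, 0, 0, 0.6, 0.005, 0.006, 0.185, 0, 0, 0, 0.6, 0.005, 0.006, 0.199, 0, 0, 0, 0.6, 0.005, 0.006, 0.199, 0, 0, 0, 0.6, 0.005, 0.006, 0.199, 0, 0, 0]}}

```text
t: 8.8
tool_pos: [0.575, 0.0854, 0.0799]
orientation: [-2.056, -2.373, 0.0]
force: [0.8, -0.0, 0.6]
opening: 0.056
```

```bash
python3 -c "
from h import *
c=cam('wrist');save(c,'wrist8');c=cam('scene');save(c,'scene8');s=read_state();print(s['opening'],s['tool_pos'],s['force'])
"
```

```text
0.05589351974568488 [0.57535089 0.08566964 0.08030907] [0.49014554 0.18203339 0.4439539 ]
```

View pics/wrist8.png

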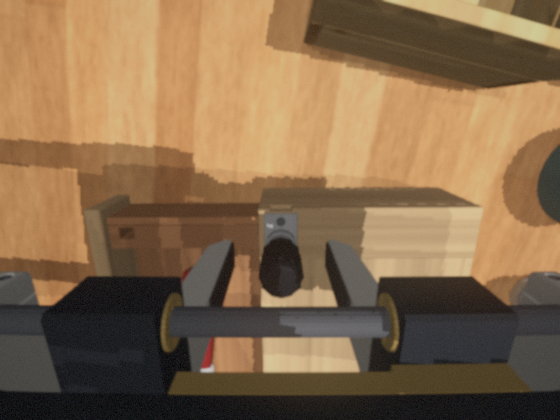

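View pics/scene8.png

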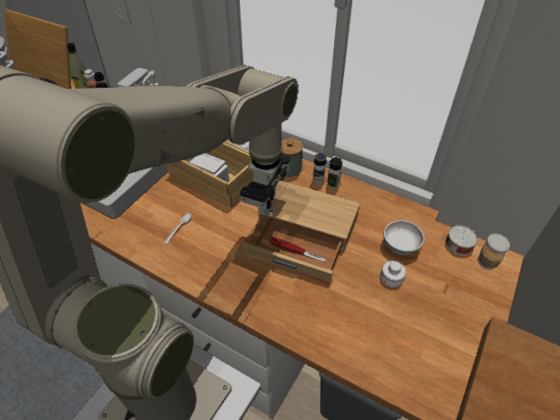

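Emit:
{"name": "jog_arm", "arguments": {"motion": [0, 0, 0, 0.003, 0, 0, 0, 0, 0, 0, 0.003, 0, 0, 0, 0, 0, 0, 0.003, 0, 0, 0, 0, 0, 0, 0.003, 0, 0, 0, 0, 0, 0, 0.003, 0, 0, 0, 0, 0, 0, 0.003, 0, 0, 0, 0, 0, 0, 0.003, 0, 0, 0, 0, 0, 0, 0.003, 0, 0, 0], "grip_force": 50}}

```text
t: 9.7
tool_pos: [0.5757, 0.0857, 0.0789]
orientation: [-2.057, -2.374, -0.002]
force: [3.2, 0.4, -1.6]
opening: 0.0208
```

Emit:
{"name": "jog_arm", "arguments": {"motion": [0, 0, 0, -0.006, 0, 0, 0, 0, 0, 0, -0.012, 0, 0, 0, 0, 0, 0, -0.018, 0, 0, 0, 0, 0, 0, -0.024, 0, 0, 0, 0, 0, 0, -0.026, 0, 0, 0, 0, 0, 0, -0.026, 0, 0, 0]}}

```text
t: 10.3
tool_pos: [0.5756, 0.0857, 0.0911]
orientation: [-2.057, -2.374, -0.002]
force: [7.1, 0.2, -8.4]
opening: 0.021
```

```bash
python3 -c "
from h import *
c=cam('wrist');save(c,'wrist9');c=cam('scene');save(c,'scene9');s=read_state();print(s['opening'],s['tool_pos'],s['force'])
"
```

```text
0.021132714893562127 [0.57565473 0.08571942 0.09094436] [ 7.80084109  0.89022386 -9.38073737]
```

View pics/wrist9.png

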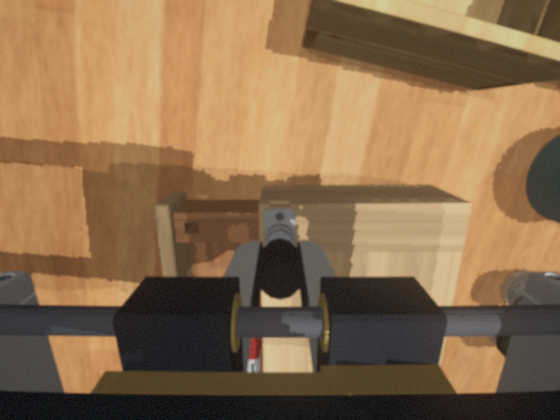

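View pics/scene9.png

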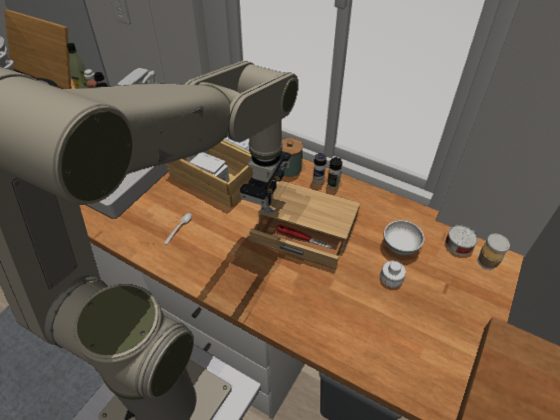

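Emit:
{"name": "jog_arm", "arguments": {"motion": [0, 0, 0, -0.004, 0, 0, 0, 0, 0, 0, -0.006, 0, 0, 0, 0, 0, 0, -0.006, 0, 0, 0, 0, 0, 0, -0.006, 0, 0, 0, 0, 0, 0, -0.006, 0, 0, 0, 0, 0, 0, -0.006, 0, 0, 0, 0, 0, 0, -0.006, 0, 0, 0, 0, 0, 0, -0.006, 0, 0, 0]}}

```text
t: 11.2
tool_pos: [0.5756, 0.0857, 0.0929]
orientation: [-2.057, -2.374, -0.002]
force: [7.5, 0.4, -9.5]
opening: 0.021
```

Emit:
{"name": "jog_arm", "arguments": {"motion": [0, 0, 0, -0.002, 0, 0, 0, 0, 0, 0, -0.002, 0, 0, 0, 0, 0, 0, -0.002, 0, 0, 0, 0, 0, 0, -0.002, 0, 0, 0, 0, 0, 0, -0.002, 0, 0, 0, 0, 0, 0, -0.002, 0, 0, 0, 0, 0, 0, -0.002, 0, 0, 0, 0, 0, 0, -0.002, 0, 0, 0]}}

```text
t: 12.0
tool_pos: [0.5756, 0.0858, 0.0928]
orientation: [-2.057, -2.374, -0.002]
force: [7.4, 1.9, -8.9]
opening: 0.0212
```

```bash
python3 -c "
from h import *
c=cam('wrist');save(c,'wrist10');c=cam('scene');save(c,'scene10');c=cam('top');save(c,'top10');s=read_state();print(s['opening'],s['tool_pos'],s['force'])
im=cv2.imread('pics/scene10.png');cv2.imwrite('pics/zs10.png',cv2.resize(im[150:300,220:370],None,fx=4,fy=4,interpolation=cv2.INTER_CUBIC))
"
```

```text
0.021025961640746063 [0.57563934 0.08574642 0.09282653] [ 7.36864415  2.10604157 -9.44615323]
```

View pics/wrist10.png

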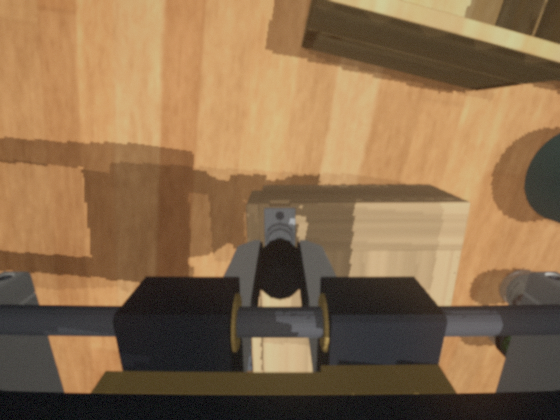

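View pics/zs10.png

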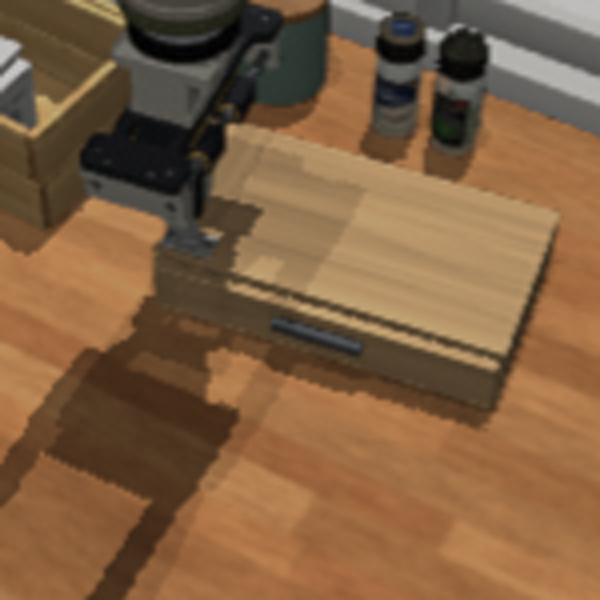

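Emit:
{"name": "jog_arm", "arguments": {"motion": [0, 0, 0, -0.006, 0, 0, 0, 0, 0, 0, -0.006, 0, 0, 0, 0, 0, 0, -0.006, 0, 0, 0, 0, 0, 0, -0.006, 0, 0, 0, 0, 0, 0, -0.006, 0, 0, 0]}}

```text
t: 12.65
tool_pos: [0.5756, 0.0858, 0.093]
orientation: [-2.056, -2.373, -0.001]
force: [14.9, 2.4, -22.8]
opening: 0.0209
```

Emit:
{"name": "jog_arm", "arguments": {"motion": [0, 0, 0, -0.003, 0, 0, 0, 0, 0, 0, -0.003, 0, 0, 0, 0, 0, 0, -0.003, 0, 0, 0, 0, 0, 0, -0.003, 0, 0, 0, 0, 0, 0, -0.003, 0, 0, 0, 0, 0, 0, -0.003, 0, 0, 0]}}

```text
t: 13.25
tool_pos: [0.5756, 0.0857, 0.093]
orientation: [-2.056, -2.373, -0.001]
force: [10.9, 1.4, -13.5]
opening: 0.021
```

```bash
python3 -c "
from h import *
from plant import close_job
c=cam('wrist');save(c,'wrist11');s=read_state();print(s['opening'],s['tool_pos'],s['force'])
a=cv2.absdiff(cv2.imread('pics/wrist10.png'),cv2.imread('pics/wrist11.png'));print(a[230:300,230:330].mean(),a.mean())
print(close_job())
"
```

```text
0.0211037537733996 [0.575577   0.08574044 0.09293998] [  9.20159855   1.74226254 -14.05193025]
2.8026666666666666 2.1384948979591836
the job is handed in; nothing more can be done
None
```

I laid the peeler flat in the open drawer and let go of it. I then gripped the black knob and pulled it up to its stop, and the drawer ran shut. I handed the job in at about 13 s, still holding the knob up; it reports no verdict.

- **Knob:** the tool rose about 14 mm. Pulling further raised the force from about 9 N to 23 N without any movement, so the knob was at its stop. I then eased off to about 14 N for the hold, with a 50 N grip.
- **Side force:** the fingers also felt 7 to 15 N sideways along x while holding. I think this is from a slightly off-centre grip. I saw no sign of slipping.
- **Drawer and peeler:** the pictures show the drawer shut. The peeler looked flat and roughly mid-drawer before it closed, but it can't be seen in the closed drawer, so I couldn't check it at the end.
- **Teaspoon, timer and bowl:** the arm never went near them, and they looked unmoved in a scene picture taken as the drawer was closing. I did not measure them.
- **Measurements that disagreed:** my estimates of the knob's position differed by up to 5 mm in y and 3 mm in x between cameras. I used a point roughly midway, and the grip held.

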